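# Park the drying trolley at the air knife

### The job

Bring the wet record to the air knife: push the heavy, free-running trolley along its rails by the sprung rubber buffers at its ends, brake it, and leave it standing still with its yellow index tab in line with the red mark of the air knife, to within a centimetre, your hand clear of it; see that it stays so for five seconds before you finish. Handle it gently, do not let it run into either end stop, and keep off the drip tray, the record and the things lying about.

Things in the scene. Friction and masses are not known exactly. Their poses are not given: they have to be found in the camera images.
- track: Aluminium rail bed fixed on the bench, 240 x 800 x 12 mm, two round steel rails 140 mm apart, tops 33 mm up. Origin: middle of its underside. y runs along the level rails (to the robot's left), x across to the air knife. Grey rubber-faced stop blocks 56 mm high at the ends, inner faces at y = -340 and +340 mm. Up to 0.15 rad askew, differs in every run.
- carriage (a joint): Trolley travel along the track's +y, m. 0: rear buffer on the right (-y) stop; 0.46: front buffer on the left stop. Trolley centre: track y = joint - 0.23. Starts at rest at 0.06 to 0.11. Moving mass nominally 3 kg (2.0 to 4.0), viscous drag of the oiled bearings nominally 0.25 N s/m, hardly any dry friction (0.001 N): let go, it coasts with a time constant of about 12 s.
- buffer_front: Front (+y) buffer of the trolley: a black rubber roll 130 mm long across the track, 24 mm thick, axis 46 mm above the bench and 98 mm from the trolley centre, face at 110 mm. Sprung inward: 80 N/m, travel 10 mm, damping 4 N s/m, so a trolley run against something still bounces back. Face 18 mm out beyond the tray. Only to be pushed, too wide to grip. Origin: as the tray's when unpressed.
- buffer_rear: Rear (-y) buffer, the same, mirrored: face 110 mm behind the trolley centre (track y = joint - 0.34). Between the rails the space in front of and behind the buffers is open down to the 12 mm bed, except for the stop blocks.
- tray: White enamelled drip tray on the trolley with a wet black 175 mm record lying in it: 190 mm across the track, 184 mm along, underside 60, rim 77, spindle tip 79 mm above the bench. Not to be touched. Origin: trolley centre at bench height, axes as the track's (its y in the track frame = joint - 0.23).
- trolley_index (a point): Yellow index tab on the tray's far (+x) rim at the middle of the trolley's length (y = 0 in the frame of tray, x = +100 mm, 77 mm above the bench).
- knife: Air knife fixed beyond the track: grey foot 75 x 210 mm, aluminium nozzle bar 190 mm long, 68 mm high, grey fan drum behind, 95 mm high with its knob. Axes parallel to the track's; origin: middle of the bar at bench height, 170 mm across (+x) from the track's middle line; its place along the track varies. A red line and a red pointer show its middle (y = 0). It does not reach over the tray.
- knife_mark (a point): Tip of the red pointer of the air knife, 70 mm above the bench, at the middle of the bar (y = 0 in the frame of knife). The trolley is parked right when the index tab has the same y in that frame.
- weight: Chrome record weight, 72 mm diameter, 56 mm high, loose on the bench beyond the track. Origin: centre of its underside. Leave it alone.
- bottle: Squat amber bottle, 68 mm diameter, 105 mm high, loose on the bench beyond the right end of the track. Origin: centre of its underside. Leave it alone.
- brush: Orange record brush, 110 x 44 mm, 40 mm high, loose on the bench between robot and track. Origin: centre of its underside, x along its length. Leave it alone.
- pick: Steel pick, about 155 mm long and 12 mm thick, lying on the bench between robot and track. Origin: under its middle, x along its length. Leave it alone.
- stand: Slotted beech stand holding two black 175 mm records upright, 196 mm high, fixed on the bench at the robot's left beyond the end of the track. Origin: centre of its underside.

How it is judged (in metres and radians):
On the way:
1. the trolley stays at the mark, still, for 4 s (y of trolley_index in the frame of knife between -0.01 and 0.01 m and velocity of joint carriage between -0.006 and 0.006 m/s), for 4 s.
At the end, for the whole second after the job is handed in: The index tab is within 10 mm of the air knife's middle line along the track and the trolley is at rest (under 6 mm/s), released; it has stood so for 4 s (all of step 1); the robot touches nothing.
It fails at once if the trolley runs into an end stop (value of joint carriage above 0.457 m or value of joint carriage below 0.003 m).
It fails at once if the drip tray or the record is touched (contact force between any of the fingers, the arm and tray above 0.5 N).
It fails at once if the trolley is shoved faster than 0.25 m/s (velocity of joint carriage above 0.25 m/s or velocity of joint carriage below -0.25 m/s).
It fails at once if the trolley is struck or shoved with more than 12 N (contact force between any of the fingers, the arm and buffer_front above 12 N or contact force between any of the fingers, the arm and buffer_rear above 12 N).
It fails at once if a thing lying about is moved more than 20 mm (distance of any of weight, bottle, brush, pick from where it was at the start of the episode above 0.02 m).
It also fails if it takes over 38 s, if anything falls off the work surface, if the arm or the gripper's body presses on something with over 40 N, if the wrist force passes 120 N, or if a joint passes its speed limit or range.

### The arm

A 6-joint arm with a two-finger parallel gripper is mounted at the origin on the work surface. World frame = base frame: x ahead of the robot, y to its left, z up, the work surface at z = 0. Lengths are in mm, angles in rad, forces in N, time in s.
With the tool pointing down it reaches from about 325 to 775 mm from the base axis. Payload 5.5 kg.
Tool frame: the origin (TCP) lies at the very end of the fingers, on their centre line; the grasp point (between the pads) lies ctrl.grasp_offset behind it (ctrl.grasp_offset is the distance from the TCP to the grasp point, in mm); y points along the fingers, z is the direction in which the jaws open and shut, and the axes are right-handed (so a half turn about y gives the same grasp; the last joint's range is limited). The gripper opens to 85 mm and grips with 20 to 120 N. Pads are 22 mm wide; open, the fingers measure 114 mm over their backs; the gripper's body (76 mm by 85 mm) begins 54 mm behind the grasp point. The pads swing forward as they close: fully open they stand 13 mm farther back than shut.
Start: joints at [-1.35, 0.091, 1.231, -0, 1.82, -0.057], TCP at [164.544, -577.011, 231.275] pointing down, gripper open.
Joint ranges: [-2.87, 2.87], [-0.86, 2.18], [0.17, 2.46], [-1.51, 4.65], [0.06, 2.69], [-2.65, 2.65]. Speed limits (rad/s): [2.57, 2.57, 3.01, 3.14, 3.14, 3.14].

### API

Orientations are given as a unit quaternion [x, y, z, w].
In Python, from station import ctrl gives the robot as it stands.
- The arm moves only by the tool send_rows, never from a script. Its argument "commands" is a list of rows, each a list of 7 numbers: the shift along the world's x, y, z as a fraction of full scale, then the turn, a rotation vector about the world's x, y, z as a fraction of full scale, then the opening, from -1 (shut) to 1 (fully open). A call has 1 to 12 rows; each row shifts and turns the commanded pose from where the row before left it; what a row does not reach is not made up. Full scale, the value 1, is 25 mm for a shift and 0.15 rad for a turn. A row lasts 1/8 s, in which the tool goes at most 62.5 mm and 10.7 degrees, less where a joint would pass 70% of its speed; a pose out of reach is approached as far as the arm can. A call with a number of a shift or a turn outside -1 to 1 is refused whole. A call with a gripper value outside its range is refused whole. The fingers move at their own pace and stop on an object; "squeeze" is the grip in N (left out, the last holds). Time passes only in rows, so rows that do not move let the fingers close. It gives the time, the measured TCP pose, the force and the opening at its end, in the units of the state.
- ctrl.observe(): the state, without advancing time (a new reading comes with each control period).
- ctrl.grab_frame(name): name is "side" or "top" or "wrist"; returns a dict with "color" (420x560x3 uint8, blue, green, red), "vfov" (degrees; the focal length in pixels is half the picture's height over the tangent of half this angle, whatever the lens; pixels are square), "cx", "cy" (the principal point, pixels), "world_from_camera" (4x4, takes a point from camera to world coordinates). Camera axes: x right, y down, z forward; pixel columns grow to the right and rows downward; lengths in mm; the calibration is good to about 2 mm. A picture is of the moment at which its call begins. There is no depth.
- ctrl.hand_in(): hands the job in, once; it reports no verdict.
The state is a dict: "t": time; "joints": joint angles; "dq": joint speeds; "tau": joint torques, N m; "tcp_pos": TCP position; "orientation": TCP orientation; "wrist_force": force on the tool from outside, world axes, zero at the start; "moment": the same for the moment, N m; "grip_width": finger opening in mm.
Only numpy, scipy, OpenCV 4.12 (cv2) and the standard library are available. Lean on these libraries where they do the work, as an engineer would, in place of code of your own. Each camera call takes 0.05 s, during which the arm holds its last target. There are 200 camera calls.

## Working session

There is one attempt and no reset: what is moved stays moved. The work goes in short steps, Python scripts to look and compute and a tool call to move; the robot and the scene stay as the last step left them, time stands still between calls to the robot, and variables do not carry over. Pictures are saved under pics/ and viewed, about 8 in all and at most 12, crops included, and the job is handed in when it is done.

Besides the shell and the picture viewer there is one more tool, called after "Call:" in YAML: its name, and indented under it one key for each argument. send_rows: Moves the arm, as the interface text tells. Its arguments: {"type":"object","properties":{"commands":{"type":"array"},"squeeze":{"type":"number"}},"required":["commands"]}

```bash
mkdir -p pics
cat > h.py <<'E'
import numpy as np,cv2
from station import ctrl
def proj(f,P):
    T=np.linalg.inv(f["world_from_camera"]);p=T[:3,:3]@np.array(P,float)+T[:3,3]
    F=f["color"].shape[0]/2/np.tan(np.radians(f["vfov"]/2));return f["cx"]+F*p[0]/p[2],f["cy"]+F*p[1]/p[2]
def ray(f,u,v,z):
    F=f["color"].shape[0]/2/np.tan(np.radians(f["vfov"]/2));T=f["world_from_camera"]
    d=T[:3,:3]@np.array([(u-f["cx"])/F,(v-f["cy"])/F,1]);o=T[:3,3];return o+d*(z-o[2])/d[2]
E
python3 - <<'E'
from h import *
import pickle
for n in("top","side"):
    f=ctrl.grab_frame(n);pickle.dump(f,open(n+".pkl","wb"));print(n,f["vfov"],f["cx"],f["cy"],np.round(f["world_from_camera"],3).tolist())
    cv2.imwrite(f"pics/{n}0.png",cv2.resize(f["color"],(800,600),interpolation=cv2.INTER_CUBIC))
s=ctrl.observe();print(s);print(ctrl.grasp_offset)
E
```

```text
top 45.99189883066013 277.42387312697724 208.23429878051482 [[0.02, -0.98, 0.197, 273.548], [-1.0, -0.019, 0.004, 9.805], [0.0, -0.197, -0.98, 1441.065], [0.0, 0.0, 0.0, 1.0]]
side 53.78394677337077 281.24770249225935 205.64514970926842 [[-0.995, -0.051, 0.085, 430.242], [-0.099, 0.495, -0.863, 1256.851], [0.003, -0.868, -0.497, 779.662], [0.0, 0.0, 0.0, 1.0]]
{'t': 0.1, 'joints': array([-1.34971349e+00,  9.17929808e-02,  1.23177353e+00, -1.36623795e-05,
        1.81981380e+00, -5.67068873e-02]), 'dq': array([-2.64306914e-04, -2.52045970e-03, -4.04042410e-03, -4.10444801e-04,
        2.46364235e-05, -5.13460956e-04]), 'tau': array([ 2.94229292e-03, -4.60215747e+01, -4.19220293e+01, -1.41461492e-04,
        1.06534181e-02,  1.08972313e-05]), 'tcp_pos': array([ 164.47151019, -576.74792417,  230.25375928]), 'orientation': array([-0.09795336,  0.70092646, -0.69966743,  0.09784025]), 'wrist_force': array([-0.60601182, -0.28040895,  0.40453362]), 'moment': array([-0.01182361, -0.06455778, -0.00291821]), 'grip_width': 85.49127093077719}
18.700000000000003
```

View pics/top0.png

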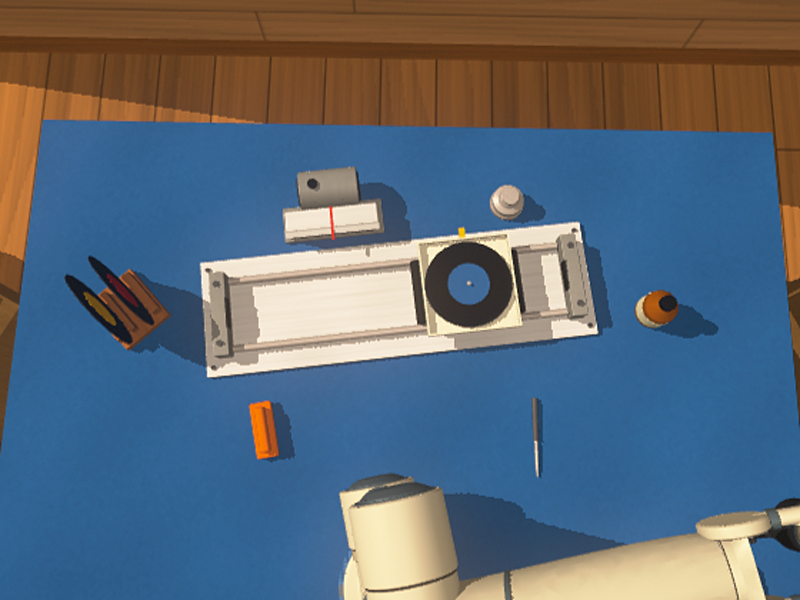

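View pics/side0.png

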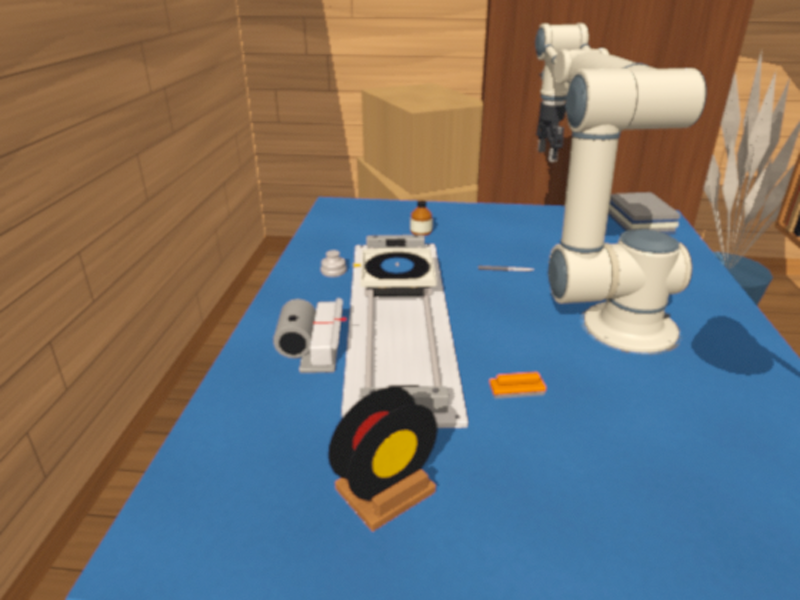

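The top view shows the track askew by about 0.1 rad. The index tab is at about (461,232), the knife's red line at (332,205–240), and the trolley at the right end. I'll enlarge it.

Run:
```python
import pickle,cv2
f=pickle.load(open("top.pkl","rb"));c=f["color"]
cv2.imwrite("pics/c1.png",cv2.resize(c[110:270,135:425],None,fx=2.75,fy=2.75,interpolation=cv2.INTER_CUBIC))
```

```text
(no output)
```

View pics/c1.png

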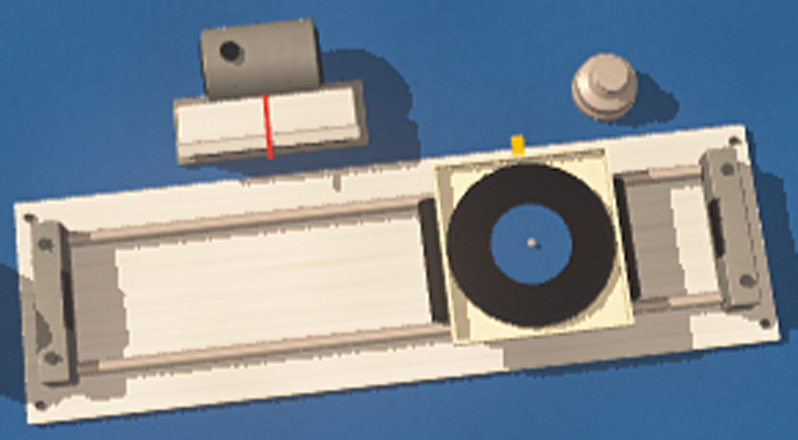

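The crop shows the bed corners at (14,204), (28,424), (780,341), (748,125), the spindle at (532,243), the tab at (517,147) and the red line from (266,96) to (270,157).

Run:
```python
from h import *
import pickle
from scipy.optimize import least_squares
f=pickle.load(open("top.pkl","rb"))
N=lambda u,v:(135+(u+.5)/2.75-.5,110+(v+.5)/2.75-.5)
obs=[N(14,204),N(28,424),N(780,341),N(748,125),N(532,243),N(517,147),N(270,157)]
def pts(p):
    x,y,a,j,k=p;c,s=np.cos(a),np.sin(a)
    L=[(120,400,12),(-120,400,12),(-120,-400,12),(120,-400,12),(0,j-230,79),(100,j-230,77),(158,k,66)]
    return [(x+c*X-s*Y,y+s*X+c*Y,Z) for X,Y,Z in L]
r=least_squares(lambda p:[*np.subtract([proj(f,q) for q in pts(p)],obs).ravel()],[520,0,-.1,85,100])
print(np.round(r.x,4).tolist(),np.round(r.fun.reshape(-1,2),2).tolist())
x,y,a,j,k=r.x;np.save("tr.npy",r.x)
red=[ray(f,*N(*q),z)for q,z in(((266,96),68),((268,130),68),((270,157),66))]
R=np.array([[np.cos(a),np.sin(a)],[-np.sin(a),np.cos(a)]])
for q in red:print("red in track",R@(q[:2]-[x,y]))
W=lambda X,Y:(np.array([x,y])+R.T@[X,Y]).round(1)
print("rear face",W(0,j-340),"stop R",W(0,-340),"goal rear face",W(0,k-110),"goal front",W(0,k+110),"tcp in track",R@(np.array([164.5,-577])-[x,y]))
for n,u,v in(("brush",262,430),("pick a",536,398),("pick b",538,477),("bottle",650,312)):print(n,ray(f,u*.7,v*.7,20)[:2].round())
```

```text
[556.8633, 12.3836, 0.1367, 89.0599, 117.0285] [[0.21, 1.94], [0.33, 2.39], [1.1, 0.41], [-1.06, 0.52], [-0.08, 1.31], [0.52, 2.47], [-1.04, -9.24]]
red in track [196.48795844 114.23741454]
red in track [158.99114026 115.83926001]
red in track [130.03516023 116.78891293]
rear face [ 591.1 -236.2] stop R [ 603.2 -324.4] goal rear face [555.9  19.3] goal front [525.9 237.3] tcp in track [-469.04476029 -530.39514086]
brush [287. 275.]
pick a [ 361. -267.]
pick b [ 208. -268.]
bottle [ 540. -503.]
```

Call:
send_rows:
  commands:
    - [0.96,0.67,0,0,0,0.53,-1]
    - [0.96,0.67,0,0,0,0.53,-1]
    - [0.96,0.67,0,0,0,0.53,-1]
    - [0.96,0.67,0,0,0,0.53,-1]
    - [0.96,0.67,0,0,0,0.53,-1]
    - [0.96,0.67,0,0,0,0.53,-1]
    - [0.96,0.67,0,0,0,0.53,-1]
    - [0.96,0.67,0,0,0,0.53,-1]
    - [0.96,0.67,0,0,0,0.53,-1]
    - [0.96,0.67,0,0,0,0.53,-1]
    - [0.96,0.67,0,0,0,0.53,-1]
    - [0.96,0.67,0,0,0,0.53,-1]

```text
t: 1.6
tcp_pos: [453.2, -375.3, 230.6]
orientation: [-0.409, 0.577, -0.576, 0.409]
wrist_force: [0.3, -1.7, 0.1]
grip_width: -0.2
```

Call:
send_rows:
  commands:
    - [0.96,0.67,0,0,0,0.53,-1]
    - [0.96,0.67,0,0,0,0.53,-1]
    - [0.96,0.67,0,0,0,0.53,-1]
    - [0.96,0.67,-0.6,0,0,0.53,-1]
    - [0.96,0.67,-0.8,0,0,0.53,-1]
    - [0.96,0.67,-1,0,0,0.53,-1]
    - [0,0,-1,0,0,0,-1]
    - [0,0,-0.6,0,0,0,-1]

```text
t: 2.6
tcp_pos: [596.0, -274.9, 128.7]
orientation: [0.534, -0.465, 0.463, -0.533]
wrist_force: [-0.3, -1.3, 1.0]
grip_width: -0.3
```

```bash
cat >> h.py <<'E'
TR=np.array([548.,12.4,.1367]) 
def tr(P,T): 
    x,y,a=T;R=np.array([[np.cos(a),np.sin(a)],[-np.sin(a),np.cos(a)]]);return R@(np.array(P)[:2]-[x,y])
def blob(f,which):
    h=cv2.cvtColor(f["color"],cv2.COLOR_BGR2HSV).astype(int);s=f["color"].astype(float)
    H,S,V=h[...,0],h[...,1],h[...,2]
    m=((H>20)&(H<32)&(S>150)&(V>120)) if which=="tab" else (((H<6)|(H>174))&(S>150)&(V>100))
    m[:110]=0;m[:,:135]=0;m[200:]=0;m[:,425:]=0
    v,u=np.nonzero(m);return (u.mean(),v.mean(),len(u)) if len(u) else None
E
python3 - <<'E'
from h import *
import pickle
from scipy.optimize import least_squares
f=pickle.load(open("top.pkl","rb"))
N=lambda u,v:(135+(u+.5)/2.75-.5,110+(v+.5)/2.75-.5)
tb,rd=blob(f,"tab"),blob(f,"red");print(tb,rd)
obs=[N(14,204),N(28,424),N(780,341),N(748,125),N(532,243),N(517,147)]
def pts(p):
    x,y,a,j=p;c,s=np.cos(a),np.sin(a)
    L=[(120,400,12),(-120,400,12),(-120,-400,12),(120,-400,12),(0,j-230,79),(100,j-230,77)]
    return [(x+c*X-s*Y,y+s*X+c*Y,Z) for X,Y,Z in L]
r=least_squares(lambda p:[*np.subtract([proj(f,q) for q in pts(p)],obs).ravel()],[550,0,.1,85])
print(np.round(r.x,4).tolist(),np.round(r.fun.reshape(-1,2),2).tolist());T=r.x[:3]
print("tab",tr(ray(f,*tb[:2],77),T),"red",tr(ray(f,*rd[:2],68),T))
for q,z in(((266,96),68),((268,130),68),((270,157),66)):print(tr(ray(f,*N(*q),z),T))
np.save("tr.npy",T)
g=ctrl.grab_frame("wrist");cv2.imwrite("pics/w1.png",g["color"])
s=ctrl.observe();print(s["t"],s["tcp_pos"],s["orientation"],s["grip_width"],tr(s["tcp_pos"],T),s["wrist_force"])
g=ctrl.grab_frame("top");cv2.imwrite("pics/t1.png",cv2.resize(g["color"][110:270,135:425],None,fx=2.75,fy=2.75))
E
```

```text
(np.float64(322.8076923076923), np.float64(162.42307692307693), 26) (np.float64(231.94117647058823), np.float64(156.3235294117647), 34)
[561.606, 13.1242, 0.1306, 89.18] [[0.28, -0.44], [-0.12, -0.08], [0.68, -0.35], [-0.99, -0.24], [-0.35, -0.03], [0.47, 1.14]]
tab [ 105.58962372 -140.54535044] red [155.43551725 117.07868003]
[190.98596644 115.32192587]
[153.48004222 116.69412503]
[124.51878978 117.46644473]
2.65 [ 595.37641623 -274.9003593   127.00908625] [ 0.53374072 -0.46618502  0.46250805 -0.53280267] 0.08003098969483799 [  -4.03246409 -289.96953244] [-1.07171669  0.09272967 -1.94381136]
```

View pics/w1.png

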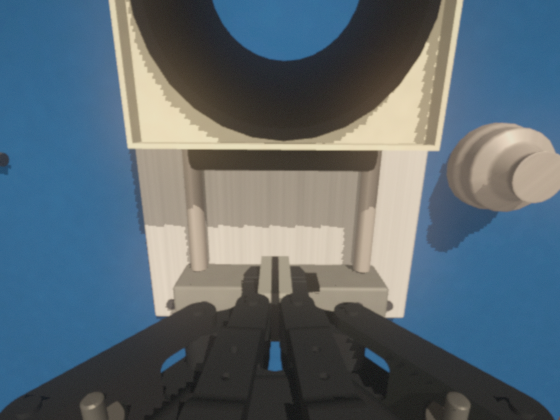

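The wrist view shows the closed fingers (270,265) with the jaws across the track. The tray's rear edge is at row 148, the buffer at about row 158, and the stop's top edge starts at row 266. I'll check the gap numerically.

Run:
```python
from h import *
T=np.load("tr.npy");f=ctrl.grab_frame("wrist")
for n,u,v,z in(("tray rear edge",285,149,77),("buffer",285,168,46),("stop inner top",285,266,56),("stop outer top?",285,290,56),("bed end",285,317,12),("railL",198,200,33),("railR",365,200,33)):print(n,tr(ray(f,u,v,z),T).round(1))
s=ctrl.observe();print(s["tcp_pos"],s["t"])
```

```text
tray rear edge [   2.8 -233.8]
buffer [   3.9 -250.1]
stop inner top [   4.9 -322.9]
stop outer top? [   5.2 -343.4]
bed end [   7.4 -398.9]
railL [ -63.7 -277.8]
railR [  67.5 -276.7]
[ 595.91287327 -275.58088828  130.41689141] 2.75
```

Call:
send_rows:
  commands:
    - [0,0,-1,0,0,0,-1]
    - [0,0,-1,0,0,0,-1]
    - [0,0,-1,0,0,0,-1]
    - [0,0,-0.7,0,0,0,-1]
    - [-0.03,0.22,0,0,0,0,-1]
    - [-0.06,0.44,0,0,0,0,-1]
    - [-0.03,0.22,0,0,0,0,-1]

```text
t: 3.62
tcp_pos: [594.3, -252.8, 40.5]
orientation: [-0.533, 0.463, -0.465, 0.534]
wrist_force: [0.8, 0.5, 0.7]
grip_width: 0.2
```

Call:
send_rows:
  commands:
    - [-0.018,0.135,0,0,0,0,-1]
    - [-0.018,0.135,0,0,0,0,-1]
    - [-0.018,0.135,0,0,0,0,-1]
    - [-0.018,0.135,0,0,0,0,-1]
    - [-0.018,0.135,0,0,0,0,-1]
    - [-0.018,0.135,0,0,0,0,-1]
    - [-0.018,0.135,0,0,0,0,-1]
    - [-0.018,0.135,0,0,0,0,-1]

```text
t: 4.62
tcp_pos: [589.9, -226.2, 38.7]
orientation: [0.533, -0.464, 0.464, -0.533]
wrist_force: [-0.4, -1.0, 0.9]
grip_width: -0.2
```

```bash
cat >> h.py <<'E'
def track(n=5):
    T=np.load("tr.npy");t=[];y=[]
    for i in range(n):
        t.append(ctrl.observe()["t"]);f=ctrl.grab_frame("top");b=blob(f,"tab")
        y.append(tr(ray(f,*b[:2],77),T)[1] if b else np.nan)
    s=ctrl.observe();ok=~np.isnan(y)
    print("t",round(s["t"],2),"tab y",np.round(y,1),"red 117","v",np.polyfit(np.array(t)[ok],np.array(y)[ok],1)[0].round(1),"tcp track",tr(s["tcp_pos"],T).round(1),"z",s["tcp_pos"][2].round(1),"F",s["wrist_force"].round(1))
E
python3 -c "
from h import *
track(4)"
```

```text
t 4.83 tab y [-117.7 -115.7 -113.4 -110.8] red 117 v 46.1 tcp track [  -3.1 -241.2] z 38.8 F [-0.1 -0.7  0.4]
```

Call:
send_rows:
  commands:
    - [0,0,1,0,0,0,-1]
    - [0,0,1,0,0,0,-1]
    - [0,0,1,0,0,0,-1]
    - [-0.13,0.99,0.2,0,0,0,-1]
    - [-0.13,0.99,0,0,0,0,-1]
    - [-0.13,0.99,0,0,0,0,-1]
    - [-0.13,0.99,0,0,0,0,-1]
    - [-0.13,0.99,0,0,0,0,-1]
    - [-0.13,0.99,0,0,0,0,-1]
    - [-0.13,0.99,0,0,0,0,-1]
    - [-0.13,0.99,0,0,0,0,-1]
    - [-0.13,0.99,0,0,0,0,-1]

```text
t: 6.32
tcp_pos: [559.5, -1.5, 117.5]
orientation: [0.534, -0.465, 0.463, -0.533]
wrist_force: [-0.2, 0.6, 0.3]
grip_width: 0.1
```

Call:
send_rows:
  commands:
    - [-0.13,0.99,0,0,0,0,-1]
    - [-0.13,0.99,0,0,0,0,-1]
    - [-0.13,0.99,0,0,0,0,-1]
    - [-0.13,0.99,0,0,0,0,-1]
    - [-0.13,0.99,0,0,0,0,-1]
    - [-0.13,0.99,0,0,0,0,-1]
    - [-0.13,0.99,0,0,0,0,-1]
    - [-0.13,0.99,0,0,0,0,-1]
    - [-0.13,0.99,0,0,0,0,-1]
    - [-0.13,0.99,0,0,0,0,-1]

```text
t: 7.58
tcp_pos: [526.4, 245.5, 117.5]
orientation: [0.534, -0.464, 0.464, -0.533]
wrist_force: [-0.2, 0.6, -0.4]
grip_width: 0.4
```

```bash
python3 -c "
from h import *
track(4)"
```

```text
t 7.78 tab y [ 4.6  7.   8.8 10.6] red 117 v 39.4 tcp track [ -4.2 233.8] z 117.8 F [-0.5 -0.5  0.1]
```

Call:
send_rows:
  commands:
    - [0.02,-0.18,-1,0,0,0,-1]
    - [0.03,-0.18,-1,0,0,0,-1]
    - [0,0,-1,0,0,0,-1]
    - [0,0,-0.1,0,0,0,-1]
    - [0,0,0,0,0,0,-1]
    - [0,0,0,0,0,0,-1]

```text
t: 8.52
tcp_pos: [530.2, 234.9, 42.9]
orientation: [-0.532, 0.464, -0.465, 0.534]
wrist_force: [0.7, -0.4, 0.4]
grip_width: 0.3
```

```bash
python3 -c "
from h import *
track(8)"
```

```text
t 8.93 tab y [39.4 41.2 42.8 44.5 46.6 47.9 49.7 51.4] red 117 v 34.4 tcp track [ -3. 224.] z 41.4 F [-0.1  0.1  0. ]
```

Call:
send_rows:
  commands:
    - [0,0,0,0,0,0,-1]
    - [0,0,0,0,0,0,-1]
    - [0,0,0,0,0,0,-1]
    - [0,0,0,0,0,0,-1]
    - [0,0,0,0,0,0,-1]
    - [0,0,0,0,0,0,-1]
    - [0,0,0,0,0,0,-1]
    - [0,0,0,0,0,0,-1]

```text
t: 9.93
tcp_pos: [529.4, 234.8, 41.3]
orientation: [-0.533, 0.464, -0.464, 0.533]
wrist_force: [0.3, -0.2, -0.1]
grip_width: -0.2
```

```bash
python3 -c "
from h import *
track(4)"
```

```text
t 10.12 tab y [86.4 87.9 89.7 90.7] red 117 v 29.7 tcp track [ -3.  223.9] z 41.3 F [-0.7  0.8  0.2]
```

Call:
send_rows:
  commands:
    - [-0.008,0.061,0,0,0,0,-1]
    - [-0.008,0.061,0,0,0,0,-1]
    - [-0.008,0.061,0,0,0,0,-1]
    - [-0.008,0.061,0,0,0,0,-1]
    - [-0.008,0.061,0,0,0,0,-1]
    - [-0.008,0.061,0,0,0,0,-1]
    - [-0.008,0.061,0,0,0,0,-1]
    - [-0.008,0.061,0,0,0,0,-1]
    - [-0.008,0.061,0,0,0,0,-1]
    - [-0.008,0.061,0,0,0,0,-1]
    - [-0.008,0.061,0,0,0,0,-1]
    - [-0.008,0.061,0,0,0,0,-1]

```text
t: 11.62
tcp_pos: [527.0, 253.1, 41.3]
orientation: [0.533, -0.464, 0.464, -0.533]
wrist_force: [-0.5, 0.8, -0.1]
grip_width: -0.2
```

```bash
python3 -c "
from h import *
track(12)"
```

```text
t 12.22 tab y [119.3 119.3 119.3 119.3 119.3 119.3 119.3 119.3 119.3 119.3 119.3 119.3] red 117 v -0.0 tcp track [ -3.  242.4] z 41.3 F [ 0.2  0.2 -0.7]
```

Call:
send_rows:
  commands:
    - [-0.06,0.4,0,0,0,0,-1]
    - [-0.06,0.4,0,0,0,0,-1]
    - [0,0,0.5,0,0,0,-1]
    - [0,0,1,0,0,0,-1]
    - [0,0,1,0,0,0,-1]
    - [0,0,1,0,0,0,-1]
    - [0,0,1,0,0,0,-1]
    - [0,0,0.5,0,0,0,-1]

```text
t: 13.22
tcp_pos: [524.6, 273.3, 169.1]
orientation: [-0.532, 0.464, -0.465, 0.534]
wrist_force: [0.2, 0.5, 1.3]
grip_width: -0.1
```

Run:
```python
from h import *
track(6)
f=ctrl.grab_frame("top");T=np.load("tr.npy");r=blob(f,"red");print("red",tr(ray(f,*r[:2],68),T))
cv2.imwrite("pics/t2.png",cv2.resize(f["color"][130:230,180:320],None,fx=5.5,fy=5.5,interpolation=cv2.INTER_CUBIC))
```

```text
t 13.53 tab y [119.3 119.3 119.3 119.3 119.3 119.3] red 117 v -0.0 tcp track [ -3.9 262.4] z 164.7 F [ 0.4 -0.5 -0.6]
red [155.43551725 117.07868003]
```

View pics/t2.png

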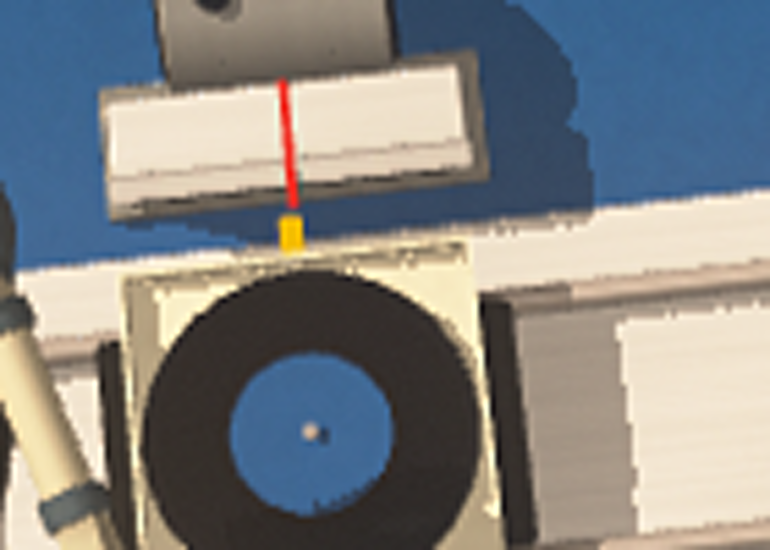

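The crop shows the tab at (291,233). The red line's tip is at (292,208), and extended it reaches about (294,233), so the offset is about 2 mm. Next I hold for over 5 s and check again.

Call:
send_rows:
  commands:
    - [0,0,0,0,0,0,-1]
    - [0,0,0,0,0,0,-1]
    - [0,0,0,0,0,0,-1]
    - [0,0,0,0,0,0,-1]
    - [0,0,0,0,0,0,-1]
    - [0,0,0,0,0,0,-1]
    - [0,0,0,0,0,0,-1]
    - [0,0,0,0,0,0,-1]
    - [0,0,0,0,0,0,-1]
    - [0,0,0,0,0,0,-1]
    - [0,0,0,0,0,0,-1]
    - [0,0,0,0,0,0,-1]

```text
t: 15.08
tcp_pos: [524.0, 273.0, 166.3]
orientation: [0.533, -0.464, 0.464, -0.533]
wrist_force: [-0.4, -0.1, -0.3]
grip_width: 0.0
```

Call:
send_rows:
  commands:
    - [0,0,0,0,0,0,-1]
    - [0,0,0,0,0,0,-1]
    - [0,0,0,0,0,0,-1]
    - [0,0,0,0,0,0,-1]
    - [0,0,0,0,0,0,-1]
    - [0,0,0,0,0,0,-1]
    - [0,0,0,0,0,0,-1]
    - [0,0,0,0,0,0,-1]
    - [0,0,0,0,0,0,-1]
    - [0,0,0,0,0,0,-1]
    - [0,0,0,0,0,0,-1]
    - [0,0,0,0,0,0,-1]

```text
t: 16.58
tcp_pos: [524.0, 273.0, 166.3]
orientation: [0.533, -0.464, 0.464, -0.533]
wrist_force: [-0.5, -0.3, 0.3]
grip_width: 0.2
```

```bash
python3 -c "
from h import *
track(4)"
```

```text
t 16.77 tab y [119.3 119.3 119.3 119.3] red 117 v -0.0 tcp track [ -3.4 262.6] z 166.3 F [-0.8 -0.6  0.1]
```

Call:
send_rows:
  commands:
    - [0,0,0,0,0,0,-1]
    - [0,0,0,0,0,0,-1]
    - [0,0,0,0,0,0,-1]
    - [0,0,0,0,0,0,-1]
    - [0,0,0,0,0,0,-1]
    - [0,0,0,0,0,0,-1]
    - [0,0,0,0,0,0,-1]
    - [0,0,0,0,0,0,-1]
    - [0,0,0,0,0,0,-1]
    - [0,0,0,0,0,0,-1]
    - [0,0,0,0,0,0,-1]
    - [0,0,0,0,0,0,-1]

```text
t: 18.27
tcp_pos: [524.0, 273.0, 166.3]
orientation: [0.533, -0.464, 0.464, -0.533]
wrist_force: [0.3, 0.4, 0.5]
grip_width: -0.1
```

Call:
send_rows:
  commands:
    - [0,0,0,0,0,0,-1]
    - [0,0,0,0,0,0,-1]
    - [0,0,0,0,0,0,-1]
    - [0,0,0,0,0,0,-1]
    - [0,0,0,0,0,0,-1]
    - [0,0,0,0,0,0,-1]

```text
t: 19.02
tcp_pos: [524.0, 273.1, 166.3]
orientation: [0.533, -0.464, 0.464, -0.533]
wrist_force: [0.1, 0.9, -0.8]
grip_width: -0.0
```

```bash
python3 -c "
from h import *
track(3);print(ctrl.hand_in())"
```

```text
t 19.18 tab y [119.3 119.3 119.3] red 117 v 0.0 tcp track [ -3.4 262.6] z 166.3 F [0.3 0.2 0.7]
the job is handed in; nothing more can be done
None
```

The trolley is standing still at the air knife, with its index tab about 2 mm from the red mark, and I have handed the job in at 19.2 s. I pushed it off with one gentle shove on the rear buffer, to about 46 mm/s. I then carried the hand over the tray and braked it to rest on the front buffer with a slowly retreating finger.

- **Position:** the overhead camera put the tab 119.3 mm and the red mark 117 mm along the track. An enlarged crop showed the same offset of about 2 mm, and the camera calibration is good to about 2 mm.
- **Stillness:** in the overhead pictures the tab stayed at the same reading from 11.6 s to 19.2 s, so any movement was too small for the camera to see. For the last 6 s or so the hand was about 166 mm above the bench and clear of everything.
- **Contact and speed:** wrist force readings stayed within noise, about 2 N, and the highest trolley speed I measured was 46 mm/s. The trolley stayed well clear of both end stops.
- **Not checked:** I did not re-measure the weight, bottle, brush and pick at the end, but the hand never came near them. None of my checks failed or disagreed.

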